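Ready the transformer test bench and start it

ROBOT

A 6-joint arm with a two-finger parallel gripper is mounted at the origin on the work surface. World frame = base frame: x ahead of the robot, y to its left, z up, the work surface at z = 0. Lengths are in m, angles in degrees, forces in N, time in s.
With the tool pointing down it reaches from about 0.375 to 0.9 m from the base axis. Payload 3.1 kg.
Tool frame: the origin (TCP) lies at the very end of the fingers, on their centre line; the grasp point (between the pads) lies 19 mm behind it; z points along the fingers, y is the line along which they close (so a half turn about z gives the same grasp; the last joint's range is limited). The gripper opens to 87 mm and grips with 3 to 60 N. Pads are 19 mm wide; open, the fingers measure 117 mm over their backs; the gripper's body (75 mm by 190 mm) begins 51 mm behind the grasp point.
Start: joints at [66.492, 30.224, 82.088, -0, 67.689, -10.227], TCP at [0.144, 0.608, 0.223] pointing down, gripper open.
Joint ranges: [-176.69, 176.69], [-43.24, 126.21], [12.49, 139.97], [-82, 262], [0, 151.66], [-163.58, 163.58]. Speed limits (degrees/s): [159.86, 159.86, 180, 180, 180, 180].

INTERFACE

Orientations are given as a 3x3 rotation matrix whose columns are the frame's x, y, z axes.
In Python, from rig import readout, viewer, ticket gives the robot as it stands.
- The arm moves only by the tool send_rows, never from a script. Its argument "moves" is a list of rows, each a list of 6 numbers: the shift along the tool's x, y, z in units of 250 mm (1.0 is 250 mm), then the turn, a rotation vector about the tool's x, y, z in units of 90 degrees (1.0 is 90 degrees). A call has 1 to 12 rows; each row is the pose to reach, as a shift and turn from the pose commanded when the call began, along the tool's axes at that moment; what a row does not reach only later rows make up. A row lasts 1/10 s, in which the tool goes at most 50 mm and 8.59 degrees, less where a joint would pass 70% of its speed; a pose out of reach is approached as far as the arm can. A call with a number of a shift or a turn outside -1 to 1 is refused whole. A call with a gripper value outside its range is refused whole. "grip" is the opening, from 0 (shut) to 1 (fully open), set as the call begins (left out, the last holds). The fingers move at their own pace and stop on an object; the grip force is fixed at half the most. Time passes only in rows, so rows that repeat a pose let the fingers close. It gives the time, the measured TCP pose, the force, the opening and the grip force at its end, in the units of the state.
- readout.read_state(): the state, without advancing time (a new reading comes with each control period).
- viewer.capture(name): name is "side" or "top" or "wrist"; returns (picture, depth): 480x640x3 uint8, red, green, blue; 480x640 float32, m along the optical axis (not along the pixel's ray), 0 where there is no reading.
- viewer.camera_info(name): a dict with "fx", "fy", "cx", "cy" (pixels), "R" (3x3) and "t" (3): a world point X has camera coordinates R X + t; the wrist camera has in their place "tool_from_camera" (4x4, takes a point from camera to tool coordinates, whose origin is the TCP and whose axes are the flange's). Camera axes: x right, y down, z forward; pixel columns grow to the right and rows downward; lengths in m; the calibration is good to about 2 mm. The wrist camera is an equidistant fisheye: a pixel r from the principal point sees the ray r / f radians off the axis. A picture is of the moment at which its call begins: read the wrist's pose just before it. camera_info takes no time and is no camera call.
- ticket.hand_in(): hands the job in; it is judged then, once.
The state is a dict: "time_s": time; "joint_positions": joint angles; "qvel": joint speeds; "tau": joint torques, N m; "position": TCP position; "tcp_rot": TCP orientation; "force": force on the tool from outside, world axes, zero at the start; "moment": the same for the moment, N m; "opening": opening from 0.0 (shut) to 1.0 (fully open); "grasp_force": force on a finger pad.
Only numpy, scipy, OpenCV 4.12 (cv2) and the standard library are available. Lean on these libraries where they do the work, as an engineer would, in place of code of your own. Each camera call takes 0.05 s, during which the arm holds its last target. There are 200 camera calls.

TASK

Get the transformer test bench ready and start it: drape every white touch guard over the bare copper busbar, and slide each round transformer pot along the bench, never lifting it, to stand centred in the painted circle of its own size. Only when all of that is done, press the three keys fully down, one at a time: the largest, then the medium, then the smallest. Leave the relay and contactor blocks standing about where they are; at the end the guards still hang on the bar and the pots still stand in their circles.

Things in the scene. Friction and masses are not known exactly. Their poses are not given: they have to be found in the camera images.
- pot_large: large transformer pot: round aluminium can 76 mm in diameter, 34 mm tall, on a slick plastic foot that slides easily on the bench (friction about 0.3), with a black cylindrical cap 30 mm in diameter and 26 mm tall on its centre (top at 60 mm); about 0.8 kg, loose; origin at the centre of its underside, z up. May be absent
- ring_large: flat white painted circle on the bench, only a marking with no height, the outline for the large pot: white band, inner diameter 82 mm, outer 94 mm; origin at its centre on the bench
- pot_medium: medium transformer pot: round aluminium can 62 mm in diameter, 34 mm tall, on a slick plastic foot that slides easily on the bench (friction about 0.3), with a black cylindrical cap 30 mm in diameter and 26 mm tall on its centre (top at 60 mm); about 0.6 kg, loose; origin at the centre of its underside, z up. May be absent
- ring_medium: flat white painted circle on the bench, only a marking with no height, the outline for the medium pot: white band, inner diameter 68 mm, outer 80 mm; origin at its centre on the bench
- pot_small: small transformer pot: round aluminium can 50 mm in diameter, 34 mm tall, on a slick plastic foot that slides easily on the bench (friction about 0.3), with a black cylindrical cap 30 mm in diameter and 26 mm tall on its centre (top at 60 mm); about 0.45 kg, loose; origin at the centre of its underside, z up. May be absent
- ring_small: flat white painted circle on the bench, only a marking with no height, the outline for the small pot: white band, inner diameter 56 mm, outer 68 mm; origin at its centre on the bench
- guard0: white rigid plastic touch guard, loose, 120 g, may be absent: an upside-down U, 52 mm wide (x), 64 mm long (y), side walls 4 mm thick and 34 mm deep, 44 mm apart inside, roof 4 mm (underside 34 mm above the lower edges), on it a grip rib 14 mm thick (x), 50 mm long (y), 38 to 60 mm above the lower edges. Starts upright on the bench. Origin: centre between the walls' lower edges, z up
- guard1: white rigid plastic touch guard, loose, 120 g, may be absent: an upside-down U, 52 mm wide (x), 64 mm long (y), side walls 4 mm thick and 34 mm deep, 44 mm apart inside, roof 4 mm (underside 34 mm above the lower edges), on it a grip rib 14 mm thick (x), 50 mm long (y), 38 to 60 mm above the lower edges. Starts upright on the bench. Origin: centre between the walls' lower edges, z up
- guard2: white rigid plastic touch guard, loose, 120 g, may be absent: an upside-down U, 52 mm wide (x), 64 mm long (y), side walls 4 mm thick and 34 mm deep, 44 mm apart inside, roof 4 mm (underside 34 mm above the lower edges), on it a grip rib 14 mm thick (x), 50 mm long (y), 38 to 60 mm above the lower edges. Starts upright on the bench. Origin: centre between the walls' lower edges, z up
- bar_top (a point): middle of the top face of the bare copper busbar: fixed, flat, level, 30 mm wide (x), 300 mm long (y), 10 mm thick, top 70 mm above the bench, on two black standoffs 28 mm across, 135 mm either side of the middle. A draped guard rests with its roof's underside on the top face, its length along the bar, walls hanging either side; there is room for three in a row
- key_large (a joint): large spring key, round white cap 40 mm in diameter standing 6 mm proud of its black round housing, on the key panel: joint value 0 when up, 0.006 m fully down; about 5 N pushes it fully down, it springs back when released
- key_large_top (a point): centre of the top face of the large key; it is pushed straight down. The three keys stand in a row 55 mm apart, in any order
- key_medium (a joint): medium spring key, round white cap 28 mm in diameter standing 6 mm proud of its black round housing, on the key panel: joint value 0 when up, 0.006 m fully down; about 5 N pushes it fully down, it springs back when released
- key_medium_top (a point): centre of the top face of the medium key; it is pushed straight down. The three keys stand in a row 55 mm apart, in any order
- key_small (a joint): small spring key, round white cap 18 mm in diameter standing 6 mm proud of its black round housing, on the key panel: joint value 0 when up, 0.006 m fully down; about 5 N pushes it fully down, it springs back when released
- key_small_top (a point): centre of the top face of the small key; it is pushed straight down. The three keys stand in a row 55 mm apart, in any order
- panel: fixed grey key panel 80 mm (its x) by 200 mm (its y), 30 mm tall, carrying the three keys; origin at the centre of its underside
- relay: bystander: loose black relay block 22 mm (x) by 45 mm (y), 32 mm tall, 150 g, on the bench between the pots and the circles; origin at the centre of its underside
- contactor: bystander: loose black contactor block 50 mm (x) by 45 mm (y), 55 mm tall, 300 g, on the bench left of the pots; origin at the centre of its underside
Mind the look-alikes: they are no part of the job. Leave any blue or brown look-alike of the guard0 alone.

How it is judged:
By the outcome, as a careful person would: the job done as asked, in the order asked, and still so for the second after the job is handed in, with the robot touching nothing.
Of pot_large, pot_medium, pot_small only 2 to 3 are there at a start; the rules pass over those that are not, and their reading is None.
Of guard0, guard1, guard2 only 2 to 3 are there at a start; the rules pass over those that are not, and their reading is None.
At some moment in a run one of pot_large, pot_medium, pot_small may be knocked a few centimetres aside while the robot is not near it.
Once in a run the grip may slacken for a moment while it holds something.
It also fails if it takes over 208 s, if anything falls off the work surface, if the arm or the gripper's body presses on something with over 40 N, if the wrist force passes 120 N, or if a joint passes its speed limit or range.

## Working session

There is one attempt and no reset: what is moved stays moved. The work goes in short steps, Python scripts to look and compute and a tool call to move; the robot and the scene stay as the last step left them, time stands still between calls to the robot, and variables do not carry over. Pictures are saved under pics/ and viewed, at most 14 in all, crops included, and the job is handed in when it is done.

Besides the shell and the picture viewer there is one more tool, called as name(argument=value, ...) on one line, values as JSON. send_rows: Moves the arm, as the interface text tells. Shifts and turns lie within -1 to 1; 1 stands for 250 mm of shift or 90 degrees of turn. Its arguments: {"type":"object","properties":{"moves":{"type":"array"},"grip":{"type":"number"}},"required":["moves"]}

```bash
ls; mkdir -p pics
cat > h.py <<'E'
import numpy as np, cv2
from rig import readout, viewer, ticket
def snap(n, f):
    im,d=viewer.capture(n); cv2.imwrite(f'pics/{f}.png',im[:,:,::-1]); np.save(f'pics/{f}.npy',d); return im,d
def ray(n,u,v,z):
    c=viewer.camera_info(n);R=np.array(c['R']);t=np.array(c['t'])
    o=-R.T@t; d=R.T@np.array([(u-c['cx'])/c['fx'],(v-c['cy'])/c['fy'],1]); return o+d*(z-o[2])/d[2]
E
python3 - <<'E'
from h import *
for n in('side','top'): snap(n,n+'0')
for n in('side','top','wrist'): print(n,viewer.camera_info(n))
s=readout.read_state();print(s)
E
```

```text
pics
side {'fx': 596.0199481170457, 'fy': 596.0199481170457, 'cx': 319.54190386705795, 'cy': 231.29414743143818, 'R': array([[ 0.97813338, -0.20637572,  0.02577131],
       [-0.08271959, -0.49972666, -0.8622243 ],
       [ 0.19082077,  0.84123857, -0.50587064]]), 't': array([-0.50782101,  0.12539219,  1.23929076])}
top {'fx': 617.94945394109, 'fy': 617.94945394109, 'cx': 311.5237685443286, 'cy': 244.1844668662112, 'R': array([[ 2.38449384e-02, -9.99712652e-01,  2.45595543e-03],
       [-9.95676363e-01, -2.39691373e-02, -8.97444155e-02],
       [ 8.97774948e-02, -3.05386710e-04, -9.95961801e-01]]), 't': array([0.00577097, 0.5526366 , 1.22615123])}
wrist {'fx': 371.64829954431775, 'fy': 371.64829954431775, 'cx': 321.08803759320284, 'cy': 238.38029086435373, 'tool_from_camera': array([[-1.34229649e-04, -9.56482316e-01, -2.91790270e-01,
         8.02502636e-02],
       [ 9.99999988e-01, -1.05776060e-04, -1.13289304e-04,
         1.04486269e-03],
       [ 7.74947907e-05, -2.91790282e-01,  9.56482318e-01,
        -1.62501177e-01],
       [ 0.00000000e+00,  0.00000000e+00,  0.00000000e+00,
         1.00000000e+00]])}
{'time_s': 0.1, 'joint_positions': array([ 6.64921799e+01,  3.02729755e+01,  8.21491050e+01, -2.90425513e-03,
        6.76899978e+01, -1.02286761e+01]), 'qvel': array([-0.02194784, -0.05473453, -0.03315354,  0.00739824,  0.03158689,
        0.13875644]), 'tau': array([-1.05602192e-04, -4.40987742e+01, -1.77149767e+01,  6.34575030e-02,
        5.34261914e-02, -6.09836593e-05]), 'position': array([0.14329048, 0.60766987, 0.22167628]), 'tcp_rot': array([[-9.73266867e-01,  2.29675993e-01, -7.37248248e-04],
       [ 2.29676979e-01,  9.73265226e-01, -1.81248918e-03],
       [ 3.01252829e-04, -1.93336462e-03, -9.99998086e-01]]), 'force': array([ 0.06087241, -0.03074263, -0.20166683]), 'moment': array([ 0.00394565, -0.04286064, -0.01178721]), 'grasp_force': 0.0, 'opening': 0.9982199233844697}
```

View pics/top0.png

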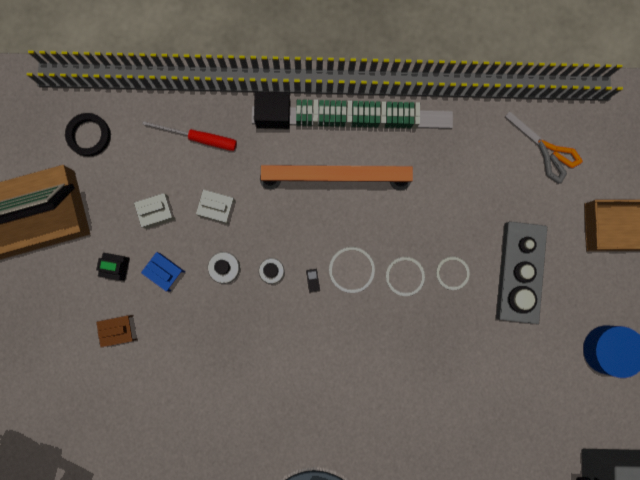

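View pics/side0.png

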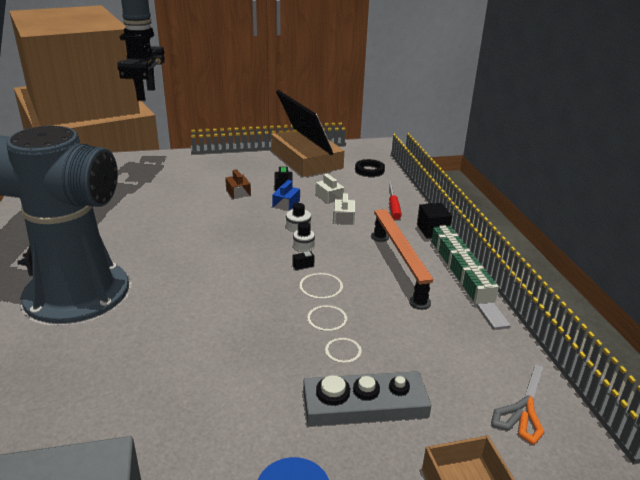

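The top view shows two white guards (153,210) and (215,206), with blue (162,271) and brown (115,331) look-alikes. There are two pots, at (223,268) and (271,271), with the relay at (313,281). The rings are large (352,270), medium (405,277) and small (453,273), the bar is at (337,174), and the keys are at (523,300), (525,271) and (529,244). I'll enlarge a crop to confirm.

Run:
```python
from h import *
im=cv2.imread('pics/top0.png');d=np.load('pics/top0.npy')
cv2.imwrite('pics/c0.png',cv2.resize(im[180:360,90:350],None,fx=3,fy=3,interpolation=cv2.INTER_CUBIC))
c=viewer.camera_info('top');R=np.array(c['R']);t=np.array(c['t'])
v,u=np.mgrid[:480,:640];P=np.stack([(u-c['cx'])/c['fx']*d,(v-c['cy'])/c['fy']*d,d],-1);W=(P-t)@R
hsv=cv2.cvtColor(im,cv2.COLOR_BGR2HSV)
def rep(nm,r,zlo,zhi,m=None):
    r0,r1,c0,c1=r;w=W[r0:r1,c0:c1].reshape(-1,3);k=(w[:,2]>zlo)&(w[:,2]<zhi)&(d[r0:r1,c0:c1].ravel()>0)
    if m is not None:k&=m[r0:r1,c0:c1].ravel()
    p=w[k]
    if len(p)<4: print(nm,len(p));return
    rect=cv2.minAreaRect((p[:,:2]*1000).astype(np.float32))
    print(nm,len(p),'mean',p.mean(0).round(4),'rect',np.round(rect[0],1),np.round(rect[1],1),round(rect[2],1))
for nm,r in dict(g0=(185,235,128,180),g1=(185,230,190,242)).items():
    rep(nm+' roof',r,.028,.046);rep(nm+' rib',r,.05,.07)
for nm,r in dict(p1=(245,292,200,246),p2=(250,292,252,294)).items():
    rep(nm+' can',r,.025,.042);rep(nm+' cap',r,.05,.07)
rep('relay',(262,298,300,324),.022,.05)
rep('bar',(155,192,250,425),.06,.08)
white=(hsv[...,1]<50)&(hsv[...,2]>150)
for nm,r in dict(rL=(240,300,325,380),rM=(252,302,382,428),rS=(252,295,433,475)).items():
    r0,r1,c0,c1=r;k=white[r0:r1,c0:c1].astype(np.uint8);pts=cv2.findNonZero(k)
    if pts is None: print('none');continue
    q=pts[:,0]+[c0,r0]; w=np.array([ray('top',a,b,0) for a,b in q]);
    (x,y),rad=cv2.minEnclosingCircle((w[:,:2]*1000).astype(np.float32)); print(nm,len(q),x,y,rad*2,w.mean(0))
for nm,r in dict(kL=(284,316,506,540),kM=(260,284,510,540),kS=(236,254,520,540)).items():
    r0,r1,c0,c1=r;k=white[r0:r1,c0:c1].astype(np.uint8);pts=cv2.findNonZero(k);q=pts[:,0]+[c0,r0]
    z=np.median(W[q[:,1],q[:,0],2]);w=np.array([ray('top',a,b,z) for a,b in q]);e=np.ptp(w,0)
    print(nm,len(q),w.mean(0),e,(w.max(0)+w.min(0))/2)
rep('panel',(215,330,490,555),.025,.036)
```

```text
g0 roof 628 mean [0.6108 0.3381 0.039 ] rect [612.8 340.5] [53.6 64.9] 19.0
g0 rib 211 mean [0.6121 0.3394 0.0603] rect [613.1 340.3] [15.8 50.2] 19.0
g1 roof 624 mean [0.6225 0.2154 0.0393] rect [623.8 216.6] [64.5 52.1] 75.8
g1 rib 197 mean [0.6233 0.2158 0.0605] rect [624.2 216.6] [50.2 14.8] 75.7
p1 can 599 mean [0.4999 0.1934 0.035 ] rect [500.6 194.6] [62.5 62.4] 2.2
p1 cap 186 mean [0.5003 0.1946 0.0612] rect [500.1 194.9] [27.7 29.3] 2.2
p2 can 327 mean [0.4953 0.0978 0.0347] rect [497.   98.9] [50.6 48.3] 0.7
p2 cap 179 mean [0.4963 0.0989 0.0613] rect [496.4  99.1] [27.6 27.8] 0.3
relay 245 mean [0.4795 0.0151 0.0317] rect [479.4  15.1] [44.6 21.9] 10.0
bar 2381 mean [ 0.6896 -0.028   0.0708] rect [690.3 -26.8] [ 31.7 298.7] 0.9
rL 1 481.7901306152344 -26.865713119506836 0.00019999999494757503 [ 0.48179012 -0.02686571  0.        ]
rM 1 510.79278564453125 -207.4697723388672 0.00019999999494757503 [ 0.51079278 -0.20746977  0.        ]
noneTraceback (most recent call last):
  File "<stdin>", line 27, in <module>
TypeError: 'NoneType' object is not subscriptable
```

View pics/c0.png

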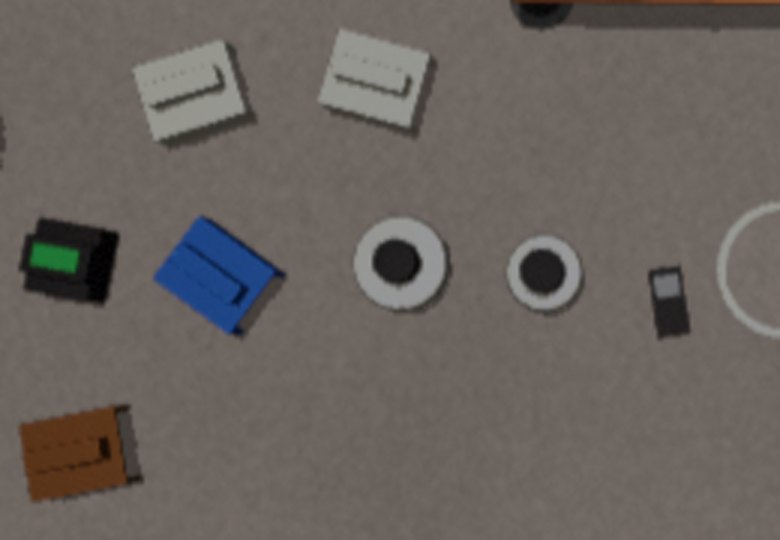

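The crop confirms it: the two light-grey/white Us are the guards, and the blue and brown ones are the look-alikes. The pots measure 62 mm and 50 mm, so they are the medium and small ones. Next I measure the rings and keys and plan the first move.

```bash
cat >> h.py <<'E'
from scipy.spatial.transform import Rotation as Ro
def plan(p,ang,q=True):
    s=readout.read_state();R=np.array(s['tcp_rot']);x=np.array(s['position'])
    a=np.radians(ang);y=np.array([np.cos(a),np.sin(a),0]);z=np.array([0,0,-1.]);T=np.stack([np.cross(y,z),y,z],1)
    sh=R.T@(np.array(p)-x)/.25; rv=np.degrees(Ro.from_matrix(R.T@T).as_rotvec())/90
    print('t',round(s['time_s'],1),'at',x.round(4),'shift',sh.round(3),'turn',rv.round(3),'F',np.round(s['force'],1),'op',round(s['opening'],3),'gf',round(s['grasp_force'],1))
E
python3 - <<'E'
from h import *
im=cv2.imread('pics/top0.png');d=np.load('pics/top0.npy')
g=cv2.cvtColor(im,cv2.COLOR_BGR2GRAY).astype(float)
c=viewer.camera_info('top');R=np.array(c['R']);t=np.array(c['t'])
v,u=np.mgrid[:480,:640];P=np.stack([(u-c['cx'])/c['fx']*d,(v-c['cy'])/c['fy']*d,d],-1);W=(P-t)@R
for nm,r in dict(rL=(240,300,327,380),rM=(252,302,382,428),rS=(252,295,433,475)).items():
    r0,r1,c0,c1=r;s=g[r0:r1,c0:c1];k=(s>np.median(s)+25);v,u=np.nonzero(k)
    w=np.array([ray('top',a+c0,b+r0,0) for a,b in zip(u,v)])*1000
    A=np.c_[2*w[:,:2],np.ones(len(w))];sol=np.linalg.lstsq(A,(w[:,:2]**2).sum(1),rcond=None)[0]
    print(nm,len(w),sol[:2].round(1),'D',2*np.sqrt(sol[2]+sol[:2]@sol[:2]).round(1))
for nm,r in dict(kL=(280,316,504,542),kM=(258,285,510,542),kS=(234,256,516,542)).items():
    r0,r1,c0,c1=r;s=g[r0:r1,c0:c1];v,u=np.nonzero(s>150);z=np.median(W[v+r0,u+c0,2])
    w=np.array([ray('top',a+c0,b+r0,z) for a,b in zip(u,v)])*1000
    print(nm,len(w),z.round(4),w.mean(0).round(1),np.ptp(w[:,:2],0).round(1))
print('behind bar maxz',np.nanmax(W[60:150,240:460,2]), 'box',np.median(W[100:120,262:285,2]))
plan((.36,.47,.16),19)
E
```

```text
rL 335 [504.3 -64.2] D 88.0
rM 284 [ 493.4 -174.5] D 74.2
rS 239 [ 502.3 -272.4] D 62.2
  return _methods._mean(a, axis=axis, dtype=dtype,
  ret = ret.dtype.type(ret / rcount)
<stdin>:14: RuntimeWarning: Mean of empty slice.
Traceback (most recent call last):
IndexError: too many indices for array: array is 1-dimensional, but 2 were indexed
```

Run:
```python
from h import *
plan((.37,.47,.16),19)
```

```text
t 0.1 at [0.1433 0.6077 0.2217] shift [-1.009 -0.327  0.247] turn [-0.001  0.     0.641] F [ 0.1 -0.  -0.2] op 0.998 gf 0.0
```

send_rows(moves=[[-0.98,-0.33,0.2,0,0,0.64],[-0.98,-0.33,0.2,0,0,0.64],[-0.98,-0.33,0.2,0,0,0.64],[-0.98,-0.33,0.2,0,0,0.64],[-0.98,-0.33,0.2,0,0,0.64],[-0.98,-0.33,0.2,0,0,0.64],[-0.98,-0.33,0.2,0,0,0.64],[-0.98,-0.33,0.2,0,0,0.64]], grip=0.6)

```text
time_s: 0.9
position: [0.3636, 0.4708, 0.1719]
tcp_rot: [[-0.326, 0.945, -0.001], [0.945, 0.326, -0.001], [-0.0, -0.001, -1.0]]
force: [-0.8, 0.0, 0.5]
opening: 0.602
grasp_force: 0.0
```

Run:
```python
from h import *
plan((.613,.3404,.12),19)
```

```text
t 0.9 at [0.3636 0.4708 0.1719] shift [-0.818  0.773  0.207] turn [-0.001  0.     0.   ] F [-0.8  0.   0.5] op 0.602 gf 0.0
```

send_rows(moves=[[-0.818,0.773,0.1,0,0,0],[-0.818,0.773,0.1,0,0,0],[-0.818,0.773,0.1,0,0,0],[-0.818,0.773,0.1,0,0,0],[-0.818,0.773,0.1,0,0,0],[-0.818,0.773,0.2,0,0,0],[-0.818,0.773,0.2,0,0,0],[-0.818,0.773,0.2,0,0,0],[-0.818,0.773,0.2,0,0,0]])

```text
time_s: 1.8
position: [0.6113, 0.3429, 0.1229]
tcp_rot: [[-0.33, 0.944, -0.001], [0.944, 0.33, 0.0], [0.0, -0.001, -1.0]]
force: [-0.6, 0.5, -0.4]
opening: 0.599
grasp_force: 0.0
```

Run:
```python
from h import *
plan((.613,.3404,.041),19)
```

```text
t 1.8 at [0.6113 0.3429 0.1229] shift [-0.012  0.003  0.327] turn [-0.    -0.     0.003] F [-0.6  0.5 -0.4] op 0.599 gf 0.0
```

send_rows(moves=[[-0.01,0.003,0.12,0,0,0],[-0.01,0.003,0.22,0,0,0],[-0.01,0.003,0.29,0,0,0],[-0.01,0.003,0.32,0,0,0],[-0.01,0.003,0.325,0,0,0],[-0.01,0.003,0.325,0,0,0]])

```text
time_s: 2.4
position: [0.6146, 0.3403, 0.0422]
tcp_rot: [[-0.328, 0.945, 0.002], [0.945, 0.328, 0.001], [0.0, 0.002, -1.0]]
force: [-0.3, -0.8, 0.0]
opening: 0.598
grasp_force: 0.0
```

send_rows(moves=[[0,0,0,0,0,0],[0,0,0,0,0,0],[0,0,0,0,0,0],[0,0,0,0,0,0],[0,0,0,0,0,0],[0,0,0,0,0,0],[0,0,0,0,0,0],[0,0,0,0,0,0]], grip=0)

```text
time_s: 3.2
position: [0.6143, 0.3396, 0.0413]
tcp_rot: [[-0.328, 0.945, 0.0], [0.945, 0.328, 0.0], [-0.0, 0.0, -1.0]]
force: [0.5, -0.2, 0.4]
opening: 0.156
grasp_force: 30.0
```

send_rows(moves=[[0,0,-0.1,0,0,0],[0,0,-0.25,0,0,0],[0,0,-0.4,0,0,0],[0,0,-0.48,0,0,0],[0,0,-0.48,0,0,0]])

```text
time_s: 3.7
position: [0.6164, 0.3406, 0.1653]
tcp_rot: [[-0.328, 0.945, 0.007], [0.945, 0.328, 0.003], [0.0, 0.008, -1.0]]
force: [0.6, 0.6, -1.2]
opening: 0.157
grasp_force: 30.0
```

Run:
```python
from h import *
plan((.69,.14,.165),0)
plan((.69,-.075,.165),0)
```

```text
t 3.7 at [0.6164 0.3406 0.1653] shift [-0.855  0.015  0.001] turn [ 0.005 -0.001  0.213] F [ 0.6  0.6 -1.2] op 0.157 gf 30.0
t 3.7 at [0.6164 0.3406 0.1653] shift [-1.667e+00 -2.660e-01 -1.000e-03] turn [ 0.005 -0.001  0.213] F [ 0.6  0.6 -1.2] op 0.157 gf 30.0
```

send_rows(moves=[[-0.1,0,0,0,0,0.03],[-0.22,0,0,0,0,0.1],[-0.34,0.0,0,0,0,0.16],[-0.46,0.01,0,0,0,0.213],[-0.58,0.01,0,0,0,0.213],[-0.68,0.01,0,0,0,0.213],[-0.76,0.01,0,0,0,0.213],[-0.82,0.015,0,0,0,0.213],[-0.855,0.015,0,0,0,0.213],[-0.855,0.015,0,0,0,0.213],[-0.855,0.015,0,0,0,0.213]])

```text
time_s: 4.8
position: [0.6873, 0.1397, 0.1611]
tcp_rot: [[0.0, 1.0, -0.001], [1.0, -0.0, 0.001], [0.001, -0.001, -1.0]]
force: [1.1, 0.9, -0.4]
opening: 0.156
grasp_force: 30.0
```

Run:
```python
from h import *
plan((.69,-.075,.165),0)
```

```text
t 4.8 at [0.6873 0.1397 0.1611] shift [-0.859  0.011 -0.016] turn [-0. -0. -0.] F [ 1.1  0.9 -0.4] op 0.156 gf 30.0
```

send_rows(moves=[[-0.1,0,0,0,0,0],[-0.22,0,0,0,0,0],[-0.36,0.01,0,0,0,0],[-0.5,0.01,0,0,0,0],[-0.63,0.01,0,0,0,0],[-0.74,0.01,0,0,0,0],[-0.82,0.01,0,0,0,0],[-0.86,0.01,0,0,0,0],[-0.86,0.01,0,0,0,0],[-0.86,0.01,0,0,0,0],[-0.86,0.01,0,0,0,0]])

```text
time_s: 5.9
position: [0.6899, -0.0744, 0.1613]
tcp_rot: [[-0.001, 1.0, -0.0], [1.0, 0.001, 0.001], [0.001, -0.0, -1.0]]
force: [0.0, 0.0, -1.5]
opening: 0.158
grasp_force: 30.0
```

Run:
```python
from h import *
snap('side','s1')
plan((.69,-.075,.078),0)
```

```text
t 6.0 at [ 0.6899 -0.0744  0.1613] shift [-0.002  0.     0.333] turn [-0.    -0.     0.001] F [ 0.9 -0.5 -1.6] op 0.158 gf 30.0
```

View pics/s1.png

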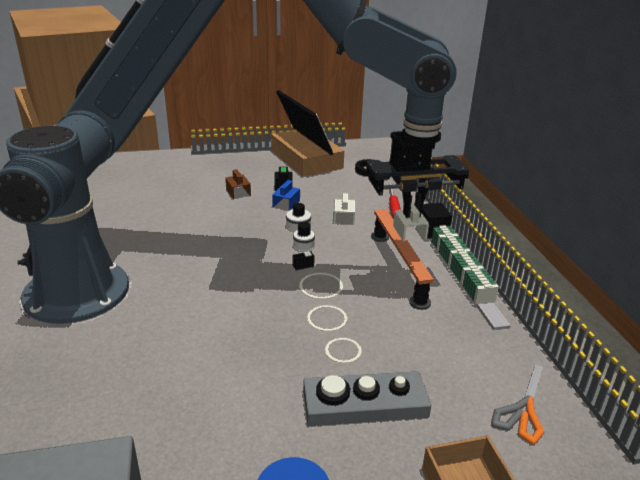

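The guard, around (412,222), is in the fingers and above the bar. I'll lower it.

send_rows(moves=[[0,0,0.06,0,0,0],[0,0,0.12,0,0,0],[0,0,0.18,0,0,0],[0,0,0.24,0,0,0],[0,0,0.28,0,0,0],[0,0,0.31,0,0,0],[0,0,0.326,0,0,0],[0,0,0.326,0,0,0],[0,0,0.326,0,0,0]])

```text
time_s: 6.85
position: [0.6905, -0.0762, 0.0803]
tcp_rot: [[0.001, 1.0, 0.001], [1.0, -0.001, -0.0], [-0.0, 0.001, -1.0]]
force: [0.4, -0.2, -1.7]
opening: 0.157
grasp_force: 30.0
```

send_rows(moves=[[0,0,0.006,0,0,0],[0,0,0.01,0,0,0],[0,0,0.01,0,0,0],[0,0,0.01,0,0,0]])

```text
time_s: 7.25
position: [0.6901, -0.0761, 0.0775]
tcp_rot: [[0.001, 1.0, 0.0], [1.0, -0.001, -0.0], [-0.0, 0.0, -1.0]]
force: [-0.8, -1.2, -2.2]
opening: 0.16
grasp_force: 30.0
```

send_rows(moves=[[0,0,0,0,0,0],[0,0,0,0,0,0],[0,0,0,0,0,0],[0,0,0,0,0,0],[0,0,-0.1,0,0,0],[0,0,-0.25,0,0,0],[0,0,-0.3,0,0,0],[0,0,-0.3,0,0,0]], grip=0.6)

```text
time_s: 8.05
position: [0.6918, -0.0765, 0.1551]
tcp_rot: [[0.001, 1.0, 0.006], [1.0, -0.001, -0.002], [-0.002, 0.006, -1.0]]
force: [0.7, 0.5, -0.8]
opening: 0.589
grasp_force: 0.0
```

Run:
```python
from h import *
plan((.67,.085,.155),-7);plan((.6242,.2166,.12),-14.2)
```

```text
t 8.1 at [ 0.6918 -0.0765  0.1551] shift [ 0.646 -0.088 -0.001] turn [0.004 0.001 0.077] F [ 0.7  0.5 -0.8] op 0.589 gf 0.0
t 8.1 at [ 0.6918 -0.0765  0.1551] shift [ 1.173 -0.272  0.137] turn [0.004 0.001 0.157] F [ 0.7  0.5 -0.8] op 0.589 gf 0.0
```

send_rows(moves=[[0.98,-0.22,0,0,0,0.157],[0.98,-0.22,0,0,0,0.157],[0.98,-0.22,0,0,0,0.157],[0.98,-0.22,0,0,0,0.157],[0.98,-0.22,0,0,0,0.157],[0.98,-0.22,0,0,0,0.157],[0.98,-0.22,0,0,0,0.157]])

```text
time_s: 8.75
position: [0.6336, 0.1704, 0.1505]
tcp_rot: [[0.242, 0.97, -0.003], [0.97, -0.242, -0.001], [-0.002, -0.003, -1.0]]
force: [-0.3, 0.5, -0.1]
opening: 0.598
grasp_force: 0.0
```

Run:
```python
from h import *
plan((.6242,.2166,.041),-14.2)
```

```text
t 8.8 at [0.6336 0.1704 0.1505] shift [ 0.171 -0.08   0.438] turn [-0.002  0.001  0.002] F [-0.3  0.5 -0.1] op 0.598 gf 0.0
```

send_rows(moves=[[0.17,-0.08,0,0,0,0],[0.17,-0.08,0.1,0,0,0],[0.17,-0.08,0.2,0,0,0],[0.17,-0.08,0.3,0,0,0],[0.17,-0.08,0.38,0,0,0],[0.17,-0.08,0.42,0,0,0],[0.17,-0.08,0.435,0,0,0],[0.17,-0.08,0.435,0,0,0]])

```text
time_s: 9.55
position: [0.6265, 0.2141, 0.0431]
tcp_rot: [[0.246, 0.969, -0.001], [0.969, -0.246, -0.0], [-0.0, -0.0, -1.0]]
force: [-0.1, 0.1, 0.8]
opening: 0.596
grasp_force: 0.0
```

send_rows(moves=[[0,0,0,0,0,0],[0,0,0,0,0,0],[0,0,0,0,0,0],[0,0,0,0,0,0],[0,0,0,0,0,0],[0,0,0,0,0,0],[0,0,0,0,0,0],[0,0,0,0,0,0]], grip=0)

```text
time_s: 10.35
position: [0.6262, 0.2152, 0.0437]
tcp_rot: [[0.245, 0.97, -0.0], [0.97, -0.245, 0.0], [0.0, -0.0, -1.0]]
force: [-0.5, 0.4, 1.7]
opening: 0.156
grasp_force: 30.0
```

send_rows(moves=[[0,0,-0.1,0,0,0],[0,0,-0.25,0,0,0],[0,0,-0.4,0,0,0],[0,0,-0.48,0,0,0],[0,0,-0.48,0,0,0]])

```text
time_s: 10.85
position: [0.6286, 0.2155, 0.1672]
tcp_rot: [[0.245, 0.97, 0.008], [0.97, -0.245, 0.001], [0.003, 0.007, -1.0]]
force: [1.1, 0.2, -1.2]
opening: 0.161
grasp_force: 3.0
```

Run:
```python
from h import *
plan((.69,.018,.165),0)
```

```text
t 10.8 at [0.6286 0.2155 0.1672] shift [-0.706  0.431  0.01 ] turn [ 0.005 -0.001 -0.158] F [ 1.1  0.2 -1.2] op 0.161 gf 3.0
```

The grip is slackening (3 N), so I'll hold still and see whether it recovers.

send_rows(moves=[[0,0,0,0,0,0],[0,0,0,0,0,0],[0,0,0,0,0,0],[0,0,0,0,0,0],[0,0,0,0,0,0],[0,0,0,0,0,0]], grip=0)

```text
time_s: 11.45
position: [0.6261, 0.215, 0.1631]
tcp_rot: [[0.245, 0.97, -0.001], [0.97, -0.245, -0.0], [-0.0, -0.001, -1.0]]
force: [0.2, 0.0, -1.4]
opening: 0.156
grasp_force: 30.0
```

Run:
```python
from h import *
im,d=snap('wrist','w1'); snap('side','s2')
s=cv2.imread('pics/s2.png')[150:300,280:480]
cv2.imwrite('pics/c1.png',np.hstack([cv2.resize(s,(533,400)),cv2.resize(im[:,:,::-1][240:,220:420],(266,320))[:320].copy() if 0 else cv2.resize(im[:,:,::-1][180:480,220:420],(266,400))]))
plan((.69,.018,.165),0)
```

```text
t 11.6 at [0.6262 0.2151 0.1634] shift [-0.702  0.44  -0.006] turn [-0.     0.    -0.158] F [-0.6  0.5 -1.3] op 0.16 gf 30.0
```

View pics/c1.png

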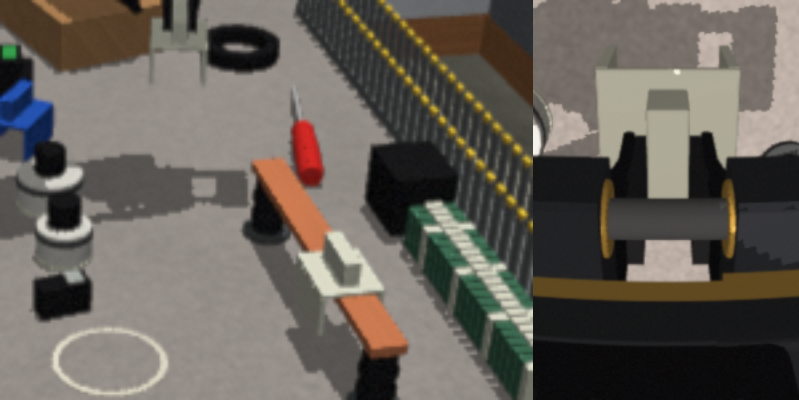

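The first guard, around (340,270) in the crop, is draped on the bar. The second is still held square in the fingers, and the grip is back at 30 N, so I continue.

send_rows(moves=[[-0.07,0.04,0,0,0,-0.03],[-0.16,0.1,0,0,0,-0.08],[-0.27,0.17,0,0,0,-0.13],[-0.38,0.24,0,0,0,-0.158],[-0.48,0.3,0,0,0,-0.158],[-0.57,0.355,0,0,0,-0.158],[-0.64,0.4,0,0,0,-0.158],[-0.69,0.43,0,0,0,-0.158],[-0.702,0.438,0,0,0,-0.158],[-0.702,0.438,0,0,0,-0.158],[-0.702,0.438,0,0,0,-0.158]])

```text
time_s: 12.65
position: [0.6889, 0.0193, 0.1635]
tcp_rot: [[-0.002, 1.0, -0.001], [1.0, 0.002, 0.001], [0.001, -0.001, -1.0]]
force: [0.4, 0.8, -1.1]
opening: 0.16
grasp_force: 30.0
```

Run:
```python
from h import *
plan((.69,.018,.081),0)
```

```text
t 12.7 at [0.6889 0.0193 0.1635] shift [-0.006  0.004  0.33 ] turn [-0.    -0.     0.001] F [ 0.4  0.8 -1.1] op 0.16 gf 30.0
```

send_rows(moves=[[0,0,0.06,0,0,0],[0,0,0.12,0,0,0],[0,0,0.18,0,0,0],[0,0,0.24,0,0,0],[0,0,0.28,0,0,0],[0,0,0.31,0,0,0],[0,0,0.325,0,0,0],[0,0,0.332,0,0,0],[0,0,0.332,0,0,0],[0,0,0.332,0,0,0]])

```text
time_s: 13.65
position: [0.6899, 0.018, 0.0813]
tcp_rot: [[-0.001, 1.0, 0.001], [1.0, 0.001, -0.0], [-0.0, 0.001, -1.0]]
force: [-0.3, -0.4, -1.0]
opening: 0.159
grasp_force: 30.0
```

send_rows(moves=[[0,0,0.004,0,0,0],[0,0,0.008,0,0,0],[0,0,0.008,0,0,0],[0,0,0.008,0,0,0]])

```text
time_s: 14.05
position: [0.6899, 0.018, 0.0797]
tcp_rot: [[-0.001, 1.0, 0.001], [1.0, 0.001, -0.0], [-0.0, 0.001, -1.0]]
force: [-1.1, 0.0, 5.2]
opening: 0.159
grasp_force: 30.0
```

send_rows(moves=[[0,0,0,0,0,0],[0,0,0,0,0,0],[0,0,0,0,0,0],[0,0,0,0,0,0],[0,0,-0.1,0,0,0],[0,0,-0.2,0,0,0],[0,0,-0.25,0,0,0],[0,0,-0.25,0,0,0]], grip=0.6)

```text
time_s: 14.85
position: [0.691, 0.0179, 0.1433]
tcp_rot: [[-0.001, 1.0, 0.005], [1.0, 0.001, -0.001], [-0.001, 0.005, -1.0]]
force: [0.9, -0.6, -0.2]
opening: 0.593
grasp_force: 0.0
```

```bash
cat > m.py <<'E'
from h import *
def measure(f,show=True):
    im,d=snap('top',f); g=cv2.cvtColor(im,cv2.COLOR_RGB2GRAY)
    c=viewer.camera_info('top');R=np.array(c['R']);t=np.array(c['t'])
    v,u=np.mgrid[:480,:640];P=np.stack([(u-c['cx'])/c['fx']*d,(v-c['cy'])/c['fy']*d,d],-1);W=(P-t)@R
    # objects in the pot/ring strip, by height
    z=W[...,2]; sl=np.zeros_like(g); sl[232:312,195:478]=1
    for nm,lo,hi in(('can',.022,.042),('cap',.05,.068)):
        n,l,st,_=cv2.connectedComponentsWithStats(((z>lo)&(z<hi)&(sl>0)&(d>0)).astype(np.uint8))
        for i in range(1,n):
            if st[i,4]<60: continue
            p=(W[l==i][:,:2]*1000).astype(np.float32); r=cv2.minAreaRect(p); print(nm,st[i,4],'rect',np.round(r[0],1),np.round(r[1],1),round(r[2]))
    return im,W,g
E
python3 - <<'E'
from m import *
im,W,g=measure('top2')
plan((.5,.2,.12),0);plan((.4967,.099,.12),0)
for nm,r in dict(kL=(280,316,504,542),kM=(258,285,510,542),kS=(234,256,516,542)).items():
    r0,r1,c0,c1=r;s=g[r0:r1,c0:c1];
    k=(s>s.max()*.8).astype(np.uint8);v,u=np.nonzero(k);z=np.median(W[v+r0,u+c0,2])
    w=np.array([ray('top',a+c0,b+r0,z) for a,b in zip(u,v)])*1000
    print(nm,s.max(),len(w),z.round(4),w.mean(0).round(1),np.ptp(w[:,:2],axis=0).round(1))
E
```

```text
can 402 rect [502.1 204. ] [46.1 63.1] 80
cap 185 rect [500.1 194.9] [27.8 29. ] 2
t 14.9 at [0.6898 0.018  0.1417] shift [ 0.728 -0.759  0.085] turn [0.001 0.    0.   ] F [ 0.4  1.1 -0.4] op 0.594 gf 0.0
t 14.9 at [0.6898 0.018  0.1417] shift [ 0.324 -0.772  0.085] turn [0.001 0.    0.   ] F [ 0.4  1.1 -0.4] op 0.594 gf 0.0
kL 173 283 0.0533 [ 451.5 -402.2   53.3] [35.4 35.4]
kM 174 129 0.0529 [ 506.3 -407.4   52.9] [23.8 23.7]
kS 173 46 0.0533 [ 560.5 -412.4   53.3] [12.1 13.9]
```

send_rows(moves=[[0.324,-0.772,0,0,0,0],[0.324,-0.772,0,0,0,0],[0.324,-0.772,0,0,0,0],[0.324,-0.772,0,0,0,0],[0.324,-0.772,0,0,0,0],[0.324,-0.772,0,0,0,0],[0.324,-0.772,0,0,0,0]])

```text
time_s: 15.6
position: [0.498, 0.0987, 0.1408]
tcp_rot: [[-0.001, 1.0, 0.002], [1.0, 0.001, -0.0], [-0.0, 0.002, -1.0]]
force: [0.7, 0.4, 0.2]
opening: 0.597
grasp_force: 0.0
```

Run:
```python
from h import *
plan((.4967,.099,.037),0)
im,d=snap('wrist','w2'); snap('side','s3')
s=cv2.imread('pics/s3.png')[150:300,280:480]
cv2.imwrite('pics/c2.png',np.hstack([cv2.resize(s,(480,360)),cv2.resize(im[:,:,::-1],(320,240)).repeat(1,0)[0:240] if 0 else np.vstack([cv2.resize(im[:,:,::-1],(320,240)),np.zeros((120,320,3),np.uint8)])]))
```

```text
t 15.6 at [0.498  0.0987 0.1408] shift [ 0.001 -0.006  0.415] turn [0.001 0.    0.   ] F [0.7 0.4 0.2] op 0.597 gf 0.0
```

View pics/c2.png

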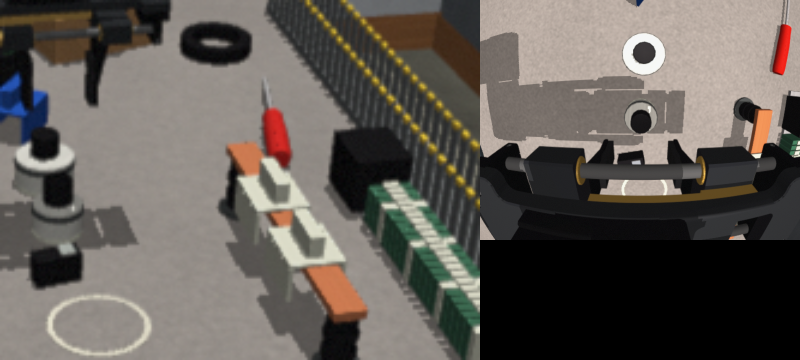

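Both guards are draped, at (272,190) and (308,245) in the crop. The small pot is where it was, with the fingers above it. I'll descend and grip the cap.

send_rows(moves=[[0,-0.005,0.12,0,0,0],[0,-0.005,0.24,0,0,0],[0,-0.005,0.34,0,0,0],[0,-0.005,0.39,0,0,0],[0,-0.005,0.405,0,0,0],[0,-0.005,0.405,0,0,0],[0,-0.005,0.405,0,0,0]])

```text
time_s: 16.4
position: [0.4962, 0.0988, 0.0406]
tcp_rot: [[-0.0, 1.0, 0.002], [1.0, 0.0, -0.0], [-0.0, 0.002, -1.0]]
force: [-0.8, 1.0, 0.5]
opening: 0.601
grasp_force: 0.0
```

send_rows(moves=[[0,0,0,0,0,0],[0,0,0,0,0,0],[0,0,0,0,0,0],[0,0,0,0,0,0],[0,0,0,0,0,0],[0,0,0,0,0,0]], grip=0)

```text
time_s: 17.0
position: [0.4965, 0.0989, 0.0404]
tcp_rot: [[-0.001, 1.0, 0.003], [1.0, 0.001, -0.0], [-0.0, 0.003, -1.0]]
force: [2.9, -0.1, 4.3]
opening: 0.336
grasp_force: 30.0
```

Run:
```python
from h import *
for p in((.555,.07),(.555,-.04),(.5023,-.2724)): plan((*p,.039),0)
```

```text
t 17.0 at [0.4965 0.0989 0.0404] shift [-0.116  0.234  0.006] turn [0.002 0.    0.   ] F [ 2.9 -0.1  4.3] op 0.336 gf 30.0
t 17.0 at [0.4965 0.0989 0.0404] shift [-0.556  0.233  0.006] turn [0.002 0.    0.   ] F [ 2.9 -0.1  4.3] op 0.336 gf 30.0
t 17.0 at [0.4965 0.0989 0.0404] shift [-1.485  0.022  0.006] turn [0.002 0.    0.   ] F [ 2.9 -0.1  4.3] op 0.336 gf 30.0
```

send_rows(moves=[[-0.01,0.02,0.003,0,0,0],[-0.03,0.06,0.003,0,0,0],[-0.06,0.11,0.003,0,0,0],[-0.1,0.16,0.003,0,0,0],[-0.15,0.19,0.003,0,0,0],[-0.2,0.21,0.003,0,0,0],[-0.26,0.21,0.003,0,0,0],[-0.32,0.21,0.003,0,0,0],[-0.38,0.21,0.003,0,0,0],[-0.44,0.21,0.003,0,0,0],[-0.49,0.21,0.003,0,0,0],[-0.52,0.21,0.003,0,0,0]])

```text
time_s: 18.2
position: [0.5476, -0.03, 0.0404]
tcp_rot: [[0.001, 1.0, 0.0], [1.0, -0.001, 0.003], [0.003, 0.0, -1.0]]
force: [1.1, 8.8, 14.7]
opening: 0.336
grasp_force: 30.0
```

Run:
```python
from h import *
plan((.5023,-.2724,.039),0)
```

```text
t 18.2 at [ 0.5476 -0.03    0.0404] shift [-0.97  -0.18   0.003] turn [ 0.    -0.002 -0.001] F [ 1.1  8.8 14.7] op 0.336 gf 30.0
```

send_rows(moves=[[-0.02,0,0,0,0,0],[-0.06,-0.01,0,0,0,0],[-0.12,-0.02,0,0,0,0],[-0.18,-0.035,0,0,0,0],[-0.24,-0.05,0,0,0,0],[-0.3,-0.06,0,0,0,0],[-0.36,-0.07,0,0,0,0],[-0.42,-0.08,0,0,0,0],[-0.48,-0.09,0,0,0,0],[-0.54,-0.1,0,0,0,0],[-0.6,-0.11,0,0,0,0],[-0.63,-0.115,0,0,0,0]])

```text
time_s: 19.4
position: [0.5188, -0.1874, 0.0404]
tcp_rot: [[0.001, 1.0, -0.0], [1.0, -0.001, 0.003], [0.003, -0.0, -1.0]]
force: [1.6, 9.2, 16.6]
opening: 0.332
grasp_force: 30.0
```

Run:
```python
from h import *
plan((.5023,-.2724,.039),0)
```

```text
t 19.4 at [ 0.5188 -0.1874  0.0404] shift [-0.34  -0.065  0.005] turn [-0.    -0.002 -0.001] F [ 1.6  9.2 16.6] op 0.332 gf 30.0
```

send_rows(moves=[[-0.05,-0.01,0,0,0,0],[-0.1,-0.02,0,0,0,0],[-0.15,-0.03,0,0,0,0],[-0.2,-0.04,0,0,0,0],[-0.25,-0.05,0,0,0,0],[-0.29,-0.055,0,0,0,0],[-0.32,-0.06,0,0,0,0],[-0.335,-0.065,0,0,0,0],[-0.34,-0.065,0,0,0,0],[-0.34,-0.065,0,0,0,0],[-0.34,-0.065,0,0,0,0]])

```text
time_s: 20.5
position: [0.5026, -0.2709, 0.0404]
tcp_rot: [[0.0, 1.0, -0.001], [1.0, -0.0, 0.004], [0.004, -0.001, -1.0]]
force: [1.7, 6.7, 13.2]
opening: 0.333
grasp_force: 30.0
```

Run:
```python
from h import *
for i in range(3): plan((.5023,-.2724,.039),0); viewer.capture('side')
```

```text
t 20.5 at [ 0.5026 -0.2709  0.0404] shift [-0.006 -0.001  0.006] turn [-0.001 -0.003 -0.   ] F [ 1.7  6.7 13.2] op 0.333 gf 30.0
t 20.6 at [ 0.5025 -0.2709  0.0404] shift [-0.006 -0.001  0.006] turn [-0.001 -0.003 -0.   ] F [ 1.9  6.2 13.2] op 0.337 gf 30.0
t 20.6 at [ 0.5026 -0.2709  0.0404] shift [-0.006 -0.001  0.006] turn [-0.001 -0.003 -0.   ] F [ 0.4  6.  13.3] op 0.34 gf 30.0
```

send_rows(moves=[[-0.006,0,-0.002,0,0,0],[-0.008,0,-0.002,0,0,0],[-0.008,0,-0.002,0,0,0],[-0.008,0,-0.002,0,0,0]])

```text
time_s: 21.05
position: [0.5022, -0.2728, 0.0405]
tcp_rot: [[0.0, 1.0, -0.002], [1.0, -0.0, 0.004], [0.004, -0.002, -1.0]]
force: [2.0, 6.8, 10.6]
opening: 0.336
grasp_force: 30.0
```

send_rows(moves=[[0,0,0,0,0,0],[0,0,0,0,0,0],[0,0,0,0,0,0],[0,0,0,0,0,0],[0,0,-0.1,0,0,0],[0,0,-0.25,0,0,0],[0,0,-0.4,0,0,0],[0,0,-0.45,0,0,0],[0,0,-0.45,0,0,0]], grip=0.6)

```text
time_s: 21.95
position: [0.5038, -0.2765, 0.1539]
tcp_rot: [[-0.001, 1.0, 0.003], [1.0, 0.001, -0.003], [-0.003, 0.003, -1.0]]
force: [0.3, -0.9, -0.1]
opening: 0.602
grasp_force: 0.0
```

Run:
```python
from h import *
plan((.5,-.06,.15),0);plan((.5,.1947,.15),0)
```

```text
t 21.9 at [ 0.5038 -0.2765  0.1539] shift [ 0.866 -0.015  0.013] turn [0.002 0.002 0.   ] F [ 0.3 -0.9 -0.1] op 0.602 gf 0.0
t 21.9 at [ 0.5038 -0.2765  0.1539] shift [ 1.885 -0.014  0.01 ] turn [0.002 0.002 0.   ] F [ 0.3 -0.9 -0.1] op 0.602 gf 0.0
```

send_rows(moves=[[0.95,-0.015,0,0,0,0],[0.95,-0.015,0,0,0,0],[0.95,-0.015,0,0,0,0],[0.95,-0.015,0,0,0,0],[0.95,-0.015,0,0,0,0],[0.95,-0.015,0,0,0,0],[0.95,-0.015,0,0,0,0]])

```text
time_s: 22.65
position: [0.4979, -0.0371, 0.1506]
tcp_rot: [[-0.003, 1.0, -0.003], [1.0, 0.003, 0.0], [0.0, -0.003, -1.0]]
force: [-0.1, 0.0, 0.5]
opening: 0.607
grasp_force: 0.0
```

Run:
```python
from m import *
measure('top3'); plan((.5,.1947,.15),0)
```

```text
can 597 rect [500.7 194.8] [62.6 62.4] 2
can 321 rect [ 499.9 -271.1] [49.6 50.4] 89
can 103 rect [473.7   6.3] [16.5 38.6] 73
cap 186 rect [500.1 195. ] [27.6 28.5] 1
cap 189 rect [ 499.5 -271.1] [27.5 28.8] 1
t 22.7 at [ 0.4985 -0.0382  0.1509] shift [0.932 0.007 0.004] turn [-0.001 -0.     0.001] F [0.7 0.  0.1] op 0.598 gf 0.0
```

send_rows(moves=[[0.932,0.007,0,0,0,0],[0.932,0.007,0,0,0,0],[0.932,0.007,0,0,0,0],[0.932,0.007,0,0,0,0],[0.932,0.007,0,0,0,0],[0.932,0.007,0,0,0,0],[0.932,0.007,0,0,0,0]])

```text
time_s: 23.4
position: [0.5009, 0.194, 0.1514]
tcp_rot: [[-0.001, 1.0, -0.001], [1.0, 0.001, -0.001], [-0.001, -0.001, -1.0]]
force: [-0.4, 0.3, 0.7]
opening: 0.604
grasp_force: 0.0
```

Run:
```python
from h import *
viewer.capture('side');plan((.5004,.1949,.040),0)
```

```text
t 23.4 at [0.5009 0.1934 0.1515] shift [ 0.006 -0.002  0.446] turn [-0.001  0.001 -0.   ] F [ 0.1 -1.3  0.4] op 0.597 gf 0.0
```

send_rows(moves=[[0.005,0,0.12,0,0,0],[0.005,0,0.25,0,0,0],[0.005,0,0.36,0,0,0],[0.005,0,0.42,0,0,0],[0.005,0,0.444,0,0,0],[0.005,0,0.444,0,0,0],[0.005,0,0.444,0,0,0]])

```text
time_s: 24.15
position: [0.5014, 0.1954, 0.0417]
tcp_rot: [[0.001, 1.0, 0.001], [1.0, -0.001, 0.0], [0.0, 0.001, -1.0]]
force: [0.5, 0.7, 0.4]
opening: 0.598
grasp_force: 0.0
```

send_rows(moves=[[0,0,0,0,0,0],[0,0,0,0,0,0],[0,0,0,0,0,0],[0,0,0,0,0,0],[0,0,0,0,0,0],[0,0,0,0,0,0]], grip=0)

```text
time_s: 24.75
position: [0.5018, 0.1965, 0.0417]
tcp_rot: [[-0.001, 1.0, 0.003], [1.0, 0.001, 0.0], [0.0, 0.003, -1.0]]
force: [2.2, 0.8, 4.1]
opening: 0.336
grasp_force: 30.0
```

Run:
```python
from h import *
for p in((.555,.07),(.4934,-.1745)): plan((*p,.040),0)
```

```text
t 24.8 at [0.5018 0.1965 0.0417] shift [-0.506  0.212  0.007] turn [ 0.002 -0.     0.001] F [2.2 0.8 4.1] op 0.336 gf 30.0
t 24.8 at [0.5018 0.1965 0.0417] shift [-1.484 -0.035  0.006] turn [ 0.002 -0.     0.001] F [2.2 0.8 4.1] op 0.336 gf 30.0
```

send_rows(moves=[[-0.02,0.01,0.002,0,0,0],[-0.06,0.03,0.002,0,0,0],[-0.11,0.06,0.002,0,0,0],[-0.17,0.09,0.002,0,0,0],[-0.23,0.12,0.002,0,0,0],[-0.29,0.15,0.002,0,0,0],[-0.35,0.18,0.002,0,0,0],[-0.41,0.205,0.002,0,0,0],[-0.47,0.215,0.002,0,0,0],[-0.53,0.215,0.002,0,0,0],[-0.59,0.215,0.002,0,0,0],[-0.62,0.215,0.002,0,0,0]])

```text
time_s: 25.95
position: [0.5545, 0.042, 0.0416]
tcp_rot: [[0.001, 1.0, 0.001], [1.0, -0.001, 0.002], [0.002, 0.001, -1.0]]
force: [0.4, 8.0, 9.4]
opening: 0.337
grasp_force: 30.0
```

Run:
```python
from h import *
for p in((.555,-.055),(.4934,-.1745)): plan((*p,.040),0)
```

```text
t 25.9 at [0.5545 0.042  0.0416] shift [-0.388  0.003  0.006] turn [ 0.    -0.002 -0.001] F [0.4 8.  9.4] op 0.337 gf 30.0
t 25.9 at [0.5545 0.042  0.0416] shift [-0.866 -0.243  0.004] turn [ 0.    -0.002 -0.001] F [0.4 8.  9.4] op 0.337 gf 30.0
```

send_rows(moves=[[-0.03,0,0,0,0,0],[-0.09,0,0,0,0,0],[-0.15,0,0,0,0,0],[-0.21,0,0,0,0,0],[-0.27,0,0,0,0,0],[-0.33,-0.01,0,0,0,0],[-0.39,-0.03,0,0,0,0],[-0.45,-0.06,0,0,0,0],[-0.51,-0.09,0,0,0,0],[-0.57,-0.12,0,0,0,0],[-0.63,-0.15,0,0,0,0],[-0.66,-0.17,0,0,0,0]])

```text
time_s: 27.15
position: [0.5131, -0.1239, 0.0417]
tcp_rot: [[0.002, 1.0, 0.003], [1.0, -0.002, 0.001], [0.001, 0.003, -1.0]]
force: [4.1, 5.4, 8.0]
opening: 0.335
grasp_force: 30.0
```

Run:
```python
from h import *
for p in((.4934,-.1745),): plan((*p,.040),0)
```

```text
t 27.1 at [ 0.5131 -0.1239  0.0417] shift [-0.203 -0.078  0.006] turn [ 0.002 -0.    -0.001] F [4.1 5.4 8. ] op 0.335 gf 30.0
```

send_rows(moves=[[-0.04,-0.015,0,0,0,0],[-0.09,-0.032,0,0,0,0],[-0.14,-0.05,0,0,0,0],[-0.18,-0.064,0,0,0,0],[-0.205,-0.072,0,0,0,0],[-0.21,-0.074,0,0,0,0],[-0.21,-0.074,0,0,0,0],[-0.21,-0.074,0,0,0,0]])

```text
time_s: 27.95
position: [0.4936, -0.1751, 0.0416]
tcp_rot: [[0.0, 1.0, 0.0], [1.0, -0.0, 0.002], [0.002, 0.0, -1.0]]
force: [1.4, 3.6, 10.2]
opening: 0.339
grasp_force: 30.0
```

Run:
```python
from h import *
for p in((.495,-.175),): plan((*p,.041),0)
```

```text
t 27.9 at [ 0.4936 -0.1751  0.0416] shift [0.    0.006 0.002] turn [ 0.    -0.001 -0.   ] F [ 1.4  3.6 10.2] op 0.339 gf 30.0
```

send_rows(moves=[[0,0.006,0,0,0,0],[0,0.006,0,0,0,0],[0,0.006,0,0,0,0]])

```text
time_s: 28.25
position: [0.4936, -0.175, 0.0416]
tcp_rot: [[-0.001, 1.0, -0.003], [1.0, 0.001, 0.002], [0.002, -0.003, -1.0]]
force: [-1.5, 2.6, 12.9]
opening: 0.336
grasp_force: 30.0
```

send_rows(moves=[[0,0,0,0,0,0],[0,0,0,0,0,0],[0,0,0,0,0,0],[0,0,0,0,0,0],[0,0,-0.1,0,0,0],[0,0,-0.25,0,0,0],[0,0,-0.45,0,0,0],[0.2,0,-0.45,0,0,0],[0.4,0,-0.45,0,0,0],[0.6,0,-0.45,0,0,0],[0.6,0,-0.45,0,0,0],[0.6,0,-0.45,0,0,0]], grip=0.6)

```text
time_s: 29.45
position: [0.4947, -0.0252, 0.1529]
tcp_rot: [[-0.004, 1.0, -0.0], [1.0, 0.004, -0.0], [-0.0, -0.0, -1.0]]
force: [0.3, 0.4, -0.2]
opening: 0.599
grasp_force: 0.0
```

Run:
```python
from m import *
im,W,g=measure('top4'); plan((.4997,-.2711,.15),0);plan((.4934,-.1745,.15),0)
cv2.imwrite('pics/c4.png',cv2.resize(im[225:325,380:480,::-1],None,fx=6,fy=6,interpolation=cv2.INTER_CUBIC))
```

```text
can 910 rect [ 503. -193.] [ 62.5 111.8] 29
can 85 rect [478.3  19.1] [42.3 13.3] 10
cap 188 rect [ 514.9 -222.1] [28.9 28.7] 9
cap 182 rect [ 491.2 -171.4] [27.6 28.1] 1
t 29.5 at [ 0.4952 -0.0264  0.153 ] shift [-0.979  0.016  0.012] turn [0.    0.    0.001] F [-0.7 -0.5  0. ] op 0.599 gf 0.0
t 29.5 at [ 0.4952 -0.0264  0.153 ] shift [-0.592 -0.008  0.012] turn [0.    0.    0.001] F [-0.7 -0.5  0. ] op 0.599 gf 0.0
```

View pics/c4.png

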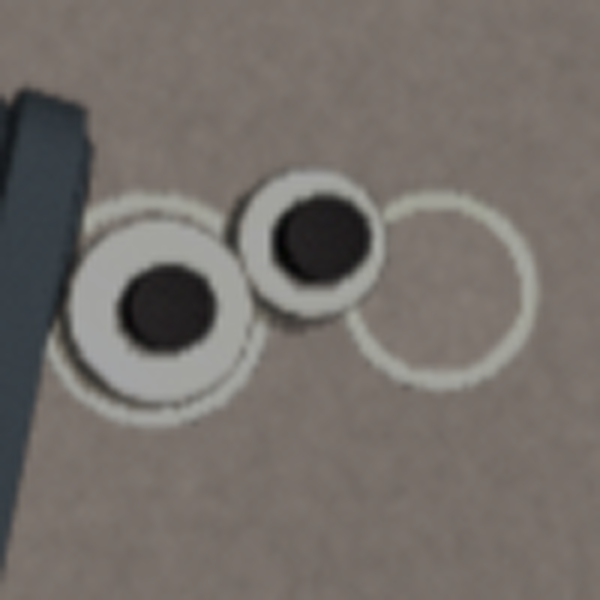

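The small pot was knocked: its cap is now at (320,240) in the crop, i.e. (0.515,−0.222), touching the medium pot. I'll regrip it and slide it back to its ring.

send_rows(moves=[[-0.785,0.08,0,0,0,0],[-0.785,0.08,0,0,0,0],[-0.785,0.08,0,0,0,0],[-0.785,0.08,0,0,0,0],[-0.785,0.08,0,0,0,0],[-0.785,0.08,0,0,0,0]])

```text
time_s: 30.1
position: [0.5143, -0.2256, 0.1525]
tcp_rot: [[0.005, 1.0, -0.0], [1.0, -0.005, 0.0], [0.0, -0.0, -1.0]]
force: [-0.3, 0.7, -0.4]
opening: 0.601
grasp_force: 0.0
```

Run:
```python
from h import *
viewer.capture('side');plan((.516,-.223,.041),0)
```

```text
t 30.1 at [ 0.514  -0.2238  0.1525] shift [0.003 0.009 0.446] turn [-0.001 -0.001 -0.002] F [-0.9  0.1 -0.2] op 0.598 gf 0.0
```

send_rows(moves=[[0.003,0.008,0.12,0,0,0],[0.003,0.008,0.25,0,0,0],[0.003,0.008,0.36,0,0,0],[0.003,0.008,0.42,0,0,0],[0.003,0.008,0.444,0,0,0],[0.003,0.008,0.444,0,0,0],[0.003,0.008,0.444,0,0,0]])

```text
time_s: 30.85
position: [0.5175, -0.2216, 0.0428]
tcp_rot: [[-0.001, 1.0, 0.001], [1.0, 0.001, -0.001], [-0.001, 0.001, -1.0]]
force: [0.1, -0.1, -0.3]
opening: 0.598
grasp_force: 0.0
```

send_rows(moves=[[0,0,0,0,0,0],[0,0,0,0,0,0],[0,0,0,0,0,0],[0,0,0,0,0,0],[0,0,0,0,0,0],[0,0,0,0,0,0]], grip=0)

```text
time_s: 31.45
position: [0.5172, -0.2219, 0.0425]
tcp_rot: [[-0.001, 1.0, 0.0], [1.0, 0.001, -0.0], [-0.0, 0.0, -1.0]]
force: [-0.3, -0.7, 4.1]
opening: 0.332
grasp_force: 30.0
```

Run:
```python
from h import *
plan((.5048,-.2742,.041),0)
```

```text
t 31.4 at [ 0.5172 -0.2219  0.0425] shift [-0.209 -0.05   0.006] turn [0. 0. 0.] F [-0.3 -0.7  4.1] op 0.332 gf 30.0
```

send_rows(moves=[[-0.02,-0.005,0.001,0,0,0],[-0.06,-0.015,0.001,0,0,0],[-0.1,-0.025,0.001,0,0,0],[-0.14,-0.035,0.001,0,0,0],[-0.175,-0.044,0.001,0,0,0],[-0.195,-0.049,0.001,0,0,0],[-0.204,-0.05,0.001,0,0,0],[-0.204,-0.05,0.001,0,0,0],[-0.204,-0.05,0.001,0,0,0]])

```text
time_s: 32.35
position: [0.5049, -0.272, 0.0425]
tcp_rot: [[0.0, 1.0, 0.001], [1.0, -0.0, 0.001], [0.001, 0.001, -1.0]]
force: [-0.5, 3.0, 6.8]
opening: 0.335
grasp_force: 30.0
```

Run:
```python
from h import *
plan((.5046,-.2722,.041),0)
```

```text
t 32.4 at [ 0.5049 -0.272   0.0425] shift [-0.001 -0.001  0.006] turn [ 0.    -0.001 -0.   ] F [-0.5  3.   6.8] op 0.335 gf 30.0
```

send_rows(moves=[[0,0,0,0,0,0],[0,0,0,0,0,0],[0,0,0,0,0,0],[0,0,0,0,0,0],[0,0,-0.1,0,0,0],[0,0,-0.25,0,0,0],[0,0,-0.45,0,0,0],[0.2,0,-0.45,0,0,0],[0.4,0,-0.45,0,0,0],[0.6,0,-0.45,0,0,0],[0.8,0,-0.45,0,0,0],[0.96,0,-0.45,0,0,0]], grip=0.6)

```text
time_s: 33.55
position: [0.5036, -0.0303, 0.1542]
tcp_rot: [[-0.001, 1.0, -0.001], [1.0, 0.001, 0.001], [0.001, -0.001, -1.0]]
force: [0.3, -1.0, 0.9]
opening: 0.599
grasp_force: 0.0
```

Run:
```python
from m import *
im,W,g=measure('top5'); plan((.4934,-.1714,.15),0)
for nm,cc in(('S',(.5023,-.2724,31)),('M',(.4934,-.1745,37))):
    s=g[240:310,380:478].astype(float)
    c0=[]
    for a in np.radians(np.arange(0,360,3)):
        best=None
    # ring refit with visible band
```

```text
can 570 rect [ 490.6 -173.3] [59.2 62.2] 71
can 319 rect [ 502.8 -270.7] [48.4 50.7] 1
can 175 rect [478.1  14.6] [19.8 45.7] 81
cap 187 rect [ 503.  -271.7] [27.9 29.2] 32
cap 184 rect [ 491.2 -171.3] [28.2 27.8] 90
t 33.6 at [ 0.5021 -0.025   0.1541] shift [-0.585 -0.037  0.014] turn [-0.002 -0.003  0.002] F [-0.3  2.8  0.1] op 0.598 gf 0.0
```

send_rows(moves=[[-0.585,-0.037,0,0,0,0],[-0.585,-0.037,0,0,0,0],[-0.585,-0.037,0,0,0,0],[-0.585,-0.037,0,0,0,0],[-0.585,-0.037,0,0,0,0]])

```text
time_s: 34.1
position: [0.4948, -0.1801, 0.154]
tcp_rot: [[0.002, 1.0, -0.001], [1.0, -0.002, 0.001], [0.001, -0.001, -1.0]]
force: [0.5, 0.2, 0.1]
opening: 0.599
grasp_force: 0.0
```

Run:
```python
from h import *
viewer.capture('side');viewer.capture('side');plan((.4932,-.1718,.042),0)
```

```text
t 34.2 at [ 0.4946 -0.1781  0.154 ] shift [ 0.025 -0.005  0.448] turn [-0.001 -0.001  0.   ] F [-0.   0.4 -0.3] op 0.6 gf 0.0
```

send_rows(moves=[[0.025,-0.004,0.12,0,0,0],[0.025,-0.004,0.25,0,0,0],[0.025,-0.004,0.36,0,0,0],[0.025,-0.004,0.42,0,0,0],[0.025,-0.004,0.446,0,0,0],[0.025,-0.004,0.446,0,0,0],[0.025,-0.004,0.446,0,0,0]])

```text
time_s: 34.9
position: [0.4948, -0.1723, 0.0434]
tcp_rot: [[-0.002, 1.0, 0.001], [1.0, 0.002, -0.0], [-0.0, 0.001, -1.0]]
force: [-0.1, 0.7, -0.1]
opening: 0.596
grasp_force: 0.0
```

send_rows(moves=[[0,0,0,0,0,0],[0,0,0,0,0,0],[0,0,0,0,0,0],[0,0,0,0,0,0],[0,0,0,0,0,0],[0,0,0,0,0,0]], grip=0)

```text
time_s: 35.5
position: [0.4937, -0.1728, 0.0432]
tcp_rot: [[-0.001, 1.0, -0.001], [1.0, 0.001, 0.0], [0.0, -0.001, -1.0]]
force: [-1.7, -1.1, 5.8]
opening: 0.338
grasp_force: 30.0
```

send_rows(moves=[[-0.005,0.004,0,0,0,0],[-0.01,0.008,0,0,0,0],[-0.015,0.012,0,0,0,0],[-0.015,0.012,0,0,0,0],[-0.015,0.012,0,0,0,0]])

```text
time_s: 36.0
position: [0.4944, -0.1737, 0.0433]
tcp_rot: [[-0.0, 1.0, -0.006], [1.0, 0.0, 0.005], [0.005, -0.006, -1.0]]
force: [-4.8, 5.2, 10.9]
opening: 0.341
grasp_force: 30.0
```

send_rows(moves=[[-0.005,0.004,-0.002,0,0,0],[-0.01,0.008,-0.002,0,0,0],[-0.01,0.008,-0.002,0,0,0],[-0.01,0.008,-0.002,0,0,0]])

```text
time_s: 36.4
position: [0.4979, -0.1778, 0.0433]
tcp_rot: [[-0.0, 1.0, -0.003], [1.0, 0.0, 0.002], [0.002, -0.003, -1.0]]
force: [-3.6, 3.6, 6.1]
opening: 0.335
grasp_force: 30.0
```

send_rows(moves=[[0.008,-0.008,0,0,0,0],[0.015,-0.015,0,0,0,0],[0.015,-0.015,0,0,0,0],[0.015,-0.015,0,0,0,0]])

```text
time_s: 36.8
position: [0.497, -0.1764, 0.0434]
tcp_rot: [[-0.0, 1.0, 0.003], [1.0, 0.0, -0.002], [-0.002, 0.003, -1.0]]
force: [2.6, -1.1, -1.0]
opening: 0.338
grasp_force: 30.0
```

send_rows(moves=[[0,-0.003,0.002,0,0,0],[0,-0.003,0.002,0,0,0]])

```text
time_s: 37.0
position: [0.4966, -0.1763, 0.0434]
tcp_rot: [[-0.0, 1.0, 0.004], [1.0, 0.0, -0.002], [-0.002, 0.004, -1.0]]
force: [3.6, -1.3, 1.7]
opening: 0.333
grasp_force: 30.0
```

send_rows(moves=[[0,0,0,0,0,0],[0,0,0,0,0,0],[0,0,0,0,0,0],[0,0,0,0,0,0],[0,0,-0.1,0,0,0],[0,0,-0.25,0,0,0],[0,0,-0.45,0,0,0],[0.2,0,-0.45,0,0,0],[0.4,0,-0.45,0,0,0],[0.6,0,-0.45,0,0,0],[0.8,0,-0.45,0,0,0],[0.96,0,-0.45,0,0,0]], grip=0.6)

```text
time_s: 38.2
position: [0.493, 0.0673, 0.1551]
tcp_rot: [[-0.001, 1.0, -0.002], [1.0, 0.001, 0.0], [0.001, -0.002, -1.0]]
force: [1.1, -0.8, 0.8]
opening: 0.6
grasp_force: 0.0
```

Run:
```python
from m import *
im,W,g=measure('top6'); plan((.4515,-.25,.15),0)
cv2.imwrite('pics/c6.png',cv2.resize(im[140:340,230:480,::-1],None,fx=3,fy=3,interpolation=cv2.INTER_CUBIC))
```

```text
can 596 rect [ 494.4 -174.9] [60.3 62.5] 1
can 323 rect [ 502.8 -271. ] [48.6 50.9] 2
cap 191 rect [ 502.6 -271.9] [28.9 29. ] 44
cap 185 rect [ 495.2 -174.7] [27.6 28.9] 1
t 38.2 at [0.4921 0.0722 0.1551] shift [-1.288 -0.168  0.016] turn [-0.002 -0.003  0.003] F [-0.   3.4 -0.8] op 0.601 gf 0.0
```

View pics/c6.png

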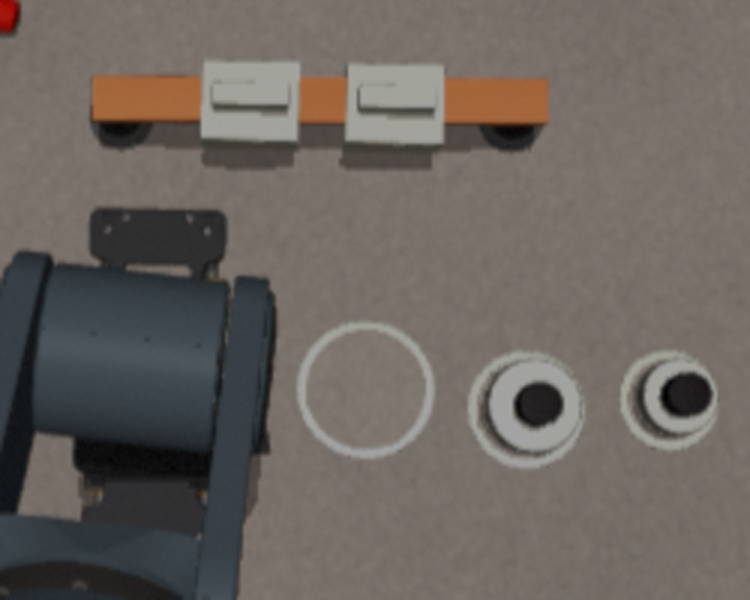

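Pots: medium is about 1.4 mm off its ring centre, small about 1 mm off; both sit inside their bands at (530,408) and (668,398) in the crop, and both guards hang on the bar. Now the keys, largest first.

send_rows(moves=[[-0.98,-0.08,0,0,0,0],[-0.98,-0.08,0,0,0,0],[-0.98,-0.08,0,0,0,0],[-0.98,-0.08,0,0,0,0],[-0.98,-0.08,0,0,0,0],[-0.98,-0.08,0,0,0,0],[-0.98,-0.08,0,0,0,0]], grip=0)

```text
time_s: 38.95
position: [0.4737, -0.181, 0.1549]
tcp_rot: [[0.002, 1.0, -0.002], [1.0, -0.002, 0.001], [0.001, -0.002, -1.0]]
force: [-0.7, 0.1, -0.1]
opening: 0.06
grasp_force: 0.0
```

Run:
```python
from h import *
plan((.4535,-.4025,.12),0)
```

```text
t 39.0 at [ 0.4737 -0.181   0.1549] shift [-0.886 -0.079  0.138] turn [-0.001 -0.001 -0.002] F [-0.7  0.1 -0.1] op 0.06 gf 0.0
```

send_rows(moves=[[-0.882,-0.079,0,0,0,0],[-0.882,-0.079,0,0,0,0],[-0.882,-0.079,0,0,0,0],[-0.882,-0.079,0,0,0,0],[-0.882,-0.079,0,0,0,0],[-0.882,-0.079,0,0,0,0],[-0.882,-0.079,0,0,0,0],[-0.882,-0.079,0,0,0,0]])

```text
time_s: 39.75
position: [0.4552, -0.3977, 0.1549]
tcp_rot: [[-0.003, 1.0, -0.002], [1.0, 0.003, 0.003], [0.003, -0.002, -1.0]]
force: [-0.9, -0.1, 0.1]
opening: 0.007
grasp_force: 0.0
```

Run:
```python
from m import *
plan((.4535,-.4025,.06),0)
measure('top7')
```

```text
t 39.8 at [ 0.4552 -0.3977  0.1549] shift [-0.02  -0.006  0.379] turn [-0.001 -0.002  0.002] F [-0.9 -0.1  0.1] op 0.007 gf 0.0
can 593 rect [ 494.3 -175.1] [60.3 63.6] 3
can 319 rect [ 502.8 -271.6] [48.4 50. ] 1
can 245 rect [479.4  15.1] [44.6 21.8] 10
cap 195 rect [ 503.4 -271.3] [27.8 29. ] 0
cap 187 rect [ 494.8 -174.3] [28.6 29.3] 63
```

send_rows(moves=[[-0.01,-0.006,0.12,0,0,0],[-0.01,-0.006,0.25,0,0,0],[-0.01,-0.006,0.34,0,0,0],[-0.01,-0.006,0.375,0,0,0],[-0.01,-0.006,0.375,0,0,0],[-0.01,-0.006,0.375,0,0,0]])

```text
time_s: 40.4
position: [0.4544, -0.4033, 0.0625]
tcp_rot: [[-0.002, 1.0, 0.001], [1.0, 0.002, -0.001], [-0.001, 0.001, -1.0]]
force: [0.3, 0.5, -0.5]
opening: 0.006
grasp_force: 0.0
```

send_rows(moves=[[0,0,0.02,0,0,0],[0,0,0.03,0,0,0],[0,0,0.04,0,0,0],[0,0,0.045,0,0,0],[0,0,0.045,0,0,0]])

```text
time_s: 40.9
position: [0.4539, -0.4036, 0.0506]
tcp_rot: [[-0.0, 1.0, 0.001], [1.0, 0.0, -0.001], [-0.001, 0.001, -1.0]]
force: [-0.2, -0.3, 2.3]
opening: -0.0
grasp_force: 1.2
```

send_rows(moves=[[0,0,0.008,0,0,0],[0,0,0.014,0,0,0],[0,0,0.018,0,0,0],[0,0,0.018,0,0,0],[0,0,0.018,0,0,0]])

```text
time_s: 41.4
position: [0.454, -0.4036, 0.0464]
tcp_rot: [[-0.001, 1.0, 0.001], [1.0, 0.001, -0.001], [-0.001, 0.001, -1.0]]
force: [-0.0, 0.7, 6.4]
opening: 0.009
grasp_force: 3.1
```

send_rows(moves=[[0,0,0.004,0,0,0],[0,0,0.008,0,0,0],[0,0,0.008,0,0,0],[0,0,0.008,0,0,0],[0,0,0.008,0,0,0]])

```text
time_s: 41.9
position: [0.454, -0.4037, 0.0462]
tcp_rot: [[-0.001, 1.0, 0.001], [1.0, 0.001, -0.001], [-0.001, 0.001, -1.0]]
force: [-1.8, 1.9, 16.4]
opening: 0.007
grasp_force: 8.3
```

The key has bottomed out: 16 N with no further travel. I'll rise and go to the medium key.

send_rows(moves=[[0,0,-0.1,0,0,0],[0,0,-0.16,0,0,0],[-0.021,0.11,-0.16,0,0,0],[-0.021,0.219,-0.16,0,0,0],[-0.021,0.219,-0.16,0,0,0],[-0.021,0.219,-0.16,0,0,0],[-0.021,0.219,-0.16,0,0,0],[-0.021,0.219,-0.05,0,0,0],[-0.021,0.219,-0.05,0,0,0]])

```text
time_s: 42.8
position: [0.5055, -0.4064, 0.0533]
tcp_rot: [[0.0, 1.0, -0.005], [1.0, -0.0, 0.006], [0.006, -0.005, -1.0]]
force: [-0.6, 0.3, -0.6]
opening: 0.006
grasp_force: 0.0
```

send_rows(moves=[[0,0,0.02,0,0,0],[0,0,0.035,0,0,0],[0,0,0.042,0,0,0],[0,0,0.048,0,0,0],[0,0,0.05,0,0,0],[0,0,0.05,0,0,0],[0,0,0.05,0,0,0]])

```text
time_s: 43.5
position: [0.5077, -0.4084, 0.0463]
tcp_rot: [[-0.001, 1.0, -0.001], [1.0, 0.001, -0.0], [-0.0, -0.001, -1.0]]
force: [-5.7, 2.2, 12.9]
opening: 0.004
grasp_force: 6.2
```

send_rows(moves=[[0,0,0.003,0,0,0],[0,0,0.003,0,0,0],[0,0,0.003,0,0,0]])

```text
time_s: 43.8
position: [0.5077, -0.4084, 0.0462]
tcp_rot: [[-0.001, 1.0, -0.001], [1.0, 0.001, -0.0], [-0.0, -0.001, -1.0]]
force: [-6.5, 3.6, 15.6]
opening: 0.007
grasp_force: 7.9
```

send_rows(moves=[[0,0,-0.1,0,0,0],[0,0,-0.16,0,0,0],[-0.018,0.11,-0.16,0,0,0],[-0.018,0.219,-0.16,0,0,0],[-0.018,0.219,-0.16,0,0,0],[-0.018,0.219,-0.16,0,0,0],[-0.018,0.219,-0.16,0,0,0],[-0.018,0.219,-0.1,0,0,0],[-0.018,0.219,-0.08,0,0,0],[-0.018,0.219,-0.08,0,0,0]])

```text
time_s: 44.8
position: [0.5616, -0.4121, 0.061]
tcp_rot: [[-0.0, 1.0, -0.003], [1.0, 0.0, 0.003], [0.003, -0.003, -1.0]]
force: [-0.2, -0.1, -1.5]
opening: 0.005
grasp_force: 0.0
```

send_rows(moves=[[0,0,0.03,0,0,0],[0,0,0.05,0,0,0],[0,0,0.065,0,0,0],[0,0,0.074,0,0,0],[0,0,0.08,0,0,0],[0,0,0.08,0,0,0],[0,0,0.08,0,0,0]])

```text
time_s: 45.5
position: [0.5632, -0.4133, 0.0463]
tcp_rot: [[-0.001, 1.0, 0.0], [1.0, 0.001, -0.001], [-0.001, 0.0, -1.0]]
force: [-3.6, 2.3, 14.6]
opening: 0.006
grasp_force: 7.3
```

send_rows(moves=[[0,0,0.004,0,0,0],[0,0,0.006,0,0,0],[0,0,0.006,0,0,0],[0,0,0.006,0,0,0]])

```text
time_s: 45.9
position: [0.5633, -0.4133, 0.0461]
tcp_rot: [[-0.001, 1.0, 0.0], [1.0, 0.001, -0.001], [-0.001, 0.0, -1.0]]
force: [-6.1, 3.6, 20.9]
opening: 0.008
grasp_force: 10.2
```

send_rows(moves=[[0,0,-0.1,0,0,0],[0,0,-0.25,0,0,0],[0,0,-0.4,0,0,0],[0,0,-0.5,0,0,0],[0,0,-0.5,0,0,0],[0,0,-0.5,0,0,0]])

```text
time_s: 46.5
position: [0.5631, -0.4128, 0.1666]
tcp_rot: [[-0.001, 1.0, 0.0], [1.0, 0.001, -0.0], [-0.0, 0.0, -1.0]]
force: [-0.2, 1.1, -0.5]
opening: 0.005
grasp_force: 0.0
```

Run:
```python
from m import *
im,W,g=measure('top8')
for r in((155,195,290,340),(155,195,340,385)):
    w=W[r[0]:r[1],r[2]:r[3]].reshape(-1,3);p=w[(w[:,2]>.09)&(w[:,2]<.11)]; print('rib',len(p),p.mean(0).round(4))
plan((.56,-.41,.17),0)
```

```text
can 591 rect [ 494.3 -174.7] [60.3 63. ] 2
can 245 rect [479.5  15.2] [44.7 21.8] 10
cap 186 rect [ 494.5 -174.6] [28.4 28.5] 30
rib 193 [0.6869 0.0191 0.0967]
rib 205 [ 0.6872 -0.0758  0.0964]
t 46.5 at [ 0.5625 -0.4122  0.1653] shift [ 0.009 -0.01  -0.019] turn [-0.001 -0.001  0.   ] F [-0.1  0.9 -0.2] op 0.01 gf 0.0
```

send_rows(moves=[[-0.2,-0.3,-0.1,0,0,0],[-0.3,-0.5,-0.1,0,0,0],[-0.3,-0.5,-0.1,0,0,0],[-0.3,-0.5,-0.1,0,0,0],[-0.3,-0.5,-0.1,0,0,0]])

```text
time_s: 47.05
position: [0.4368, -0.4879, 0.1896]
tcp_rot: [[0.002, 1.0, -0.001], [1.0, -0.002, 0.003], [0.003, -0.001, -1.0]]
force: [-0.1, 0.3, -0.6]
opening: 0.003
grasp_force: 0.0
```

Run:
```python
from m import *
im,W,g=measure('top9')
cv2.imwrite('pics/c9.png',cv2.resize(im[150:350,240:560,::-1],None,fx=2.5,fy=2.5))
```

```text
can 593 rect [ 494.4 -174.9] [60.2 63.1] 2
can 321 rect [ 502.7 -271.2] [48.4 49.8] 1
can 246 rect [479.4  15.1] [44.6 21.9] 10
cap 192 rect [ 503.  -271.6] [28.8 28.7] 49
cap 184 rect [ 494.5 -174.4] [27.7 28.6] 46
```

View pics/c9.png

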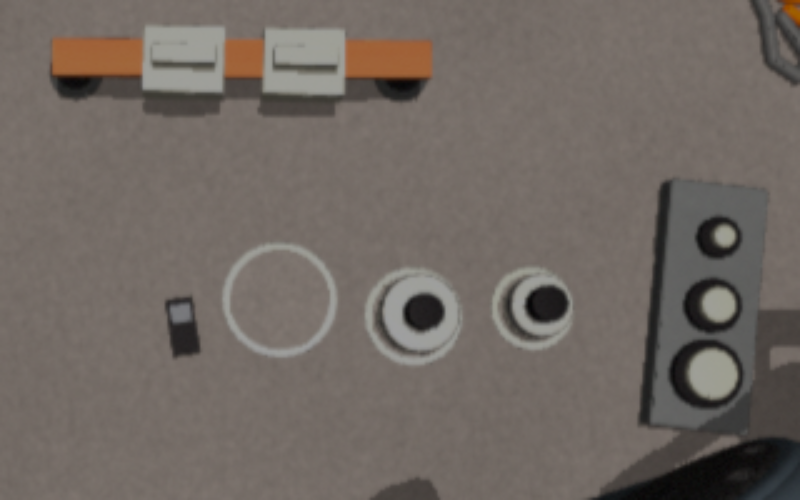

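The guards hang on the bar at (183,58) and (305,62). The pots stand in their circles at (415,315) and (535,308), the relay hasn't moved, and the arm is clear. Handing in.

```bash
python3 -c "
from h import *
print(ticket.hand_in())"
```

```text
the job is handed in; nothing more can be done
None
```

Handed in at about 47 s: both guards hang on the busbar, the medium and small pots stand within about 1.5 mm of their circle centres, and the large, medium and small keys were then each pressed fully down in that order; the small pot was knocked once during the run and was slid back.

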